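# Free the sample caddy's lever, show the samples, close the lid softly

### The job

One tin has been left standing under the front lever of the sample caddy: push it along the shelf, upright and without lifting it, until it stands fully clear of the lever's paddle. Then press the lever all the way down with the fingertips so that the linked lid stands fully open, keep it fully open for two seconds to show the samples, and ease the lever back up so that the lid comes down shut without slamming. Work the lid by the lever only (never touch the lid), leave the tins on the risers, the jar and the dish where they stand, and finish with the lid shut and the hand away.

Things in the scene. Friction and masses are not known exactly. Their poses are not given: they have to be found in the camera images.
- caddy: fixed sample caddy: black plinth 124 x 112 mm, 22 mm high, with an open aluminium bin 114 x 104 mm on it, rim 102 mm above the shelf; the lid when shut reaches 111 mm. Origin: centre of the underside, on the shelf. Its -x axis points to the front (where the lever sticks out, roughly towards the robot), y to its left as one looks along +x, z up. Turned up to 0.25 rad either way. It and the risers may swap sides
- lever (a joint): angle of the front lever, rad: 0 at rest (arm sloping up to the front by 0.21 rad), 0.42 fully pressed (at its stop, sloping down by 0.21 rad). It pivots about the caddy's y axis at 68 mm in front of the caddy's origin and 55 mm above the shelf. About 3 to 8 N down on the paddle moves it; it springs back and the lid's weight pushes it up when released
- paddle (a point): centre of the top of the lever's black paddle (40 mm wide across, 32 mm long, 6 mm thick), 88 mm out from the pivot, 154 mm in front of the caddy's origin; about 76 mm above the shelf at rest, about 39 mm when fully pressed, with hardly any forward motion. The shelf in front of and beside it is free but for the one tin
- lid (a joint): angle of the flat aluminium lid (120 x 108 mm, hinged along the caddy's back rim), rad: 0 shut, 1.1 fully open. It is linked rigidly to the lever (lid = 2.62 x lever); let go, it falls and slams
- lid_edge (a point): middle of the lid's front edge; 60 mm in front of the caddy's origin and 105 mm up when shut; on opening it rises and swings back, away from the paddle
- tin_center (a point): centre (25 mm up) of the tin that stands under the paddle's front end: closed brushed-aluminium tin, 68 mm diameter, 50 mm tall, about 140 g, loose on the shelf. It starts 190 to 200 mm in front of the caddy's origin and up to 12 mm to either side, so that the paddle strikes its top half-way through the stroke. It is fully clear when its centre is more than 52 mm to the left or right of the caddy's centre line, or more than 208 mm in front of the caddy's origin
- risers: fixed stack of two clear plastic risers, origin at the centre of the underside: the lower 220 x 260 mm (x, y), 70 mm high, the upper 110 x 220 mm, its top 140 mm above the shelf, set 50 mm back; a small steel spring clip sits on the middle of its front edge, up to 152 mm high
- tin_a: closed brushed-aluminium tin, 68 mm diameter, 50 mm tall, on the lower riser; origin at its underside; leave alone
- tin_b: closed brushed-aluminium tin, 68 mm diameter, 50 mm tall, on the lower riser; origin at its underside; leave alone
- tin_c: closed brushed-aluminium tin, 68 mm diameter, 50 mm tall, on the top riser (tin top at 190 mm); origin at its underside; leave alone
- tin_d: closed brushed-aluminium tin, 68 mm diameter, 50 mm tall, on the top riser (tin top at 190 mm); origin at its underside; leave alone
- jar: short glass jar with black screw cap, 62 mm diameter, 59 mm tall, standing to the right of the caddy (its -y side); origin at its underside; leave alone
- dish: small white ceramic dish, 76 mm across, 24 mm high, standing to the left of the caddy (its +y side); origin at its underside; leave alone

How it is judged (in metres and radians):
On the way, in this order (a step that is already met when the one before it is completed fails the run):
1. the tin stands fully clear of the lever's paddle ((x of tin_center in the frame of caddy below -0.208 m or y of tin_center in the frame of caddy above 0.052 m or y of tin_center in the frame of caddy below -0.052 m)), for 0.2 s.
2. the lever is pressed and the lid stays fully open (value of joint lid above 0.98 rad), for 1.5 s.
3. the lid is shut again (value of joint lid below 0.05 rad), for 0.2 s.
At the end, for the whole second after the job is handed in: the lid is shut (below 0.05 rad); the pushed tin stands upright and at rest on the shelf, its centre more than 52 mm beside the caddy's centre line or more than 208 mm in front of its origin; the other tins, the jar and the dish are within 12 mm of where they stood (value of joint lid below 0.05 rad and (x of tin_center in the frame of caddy below -0.208 m or y of tin_center in the frame of caddy above 0.052 m or y of tin_center in the frame of caddy below -0.052 m) and height (world z) of tin_center below 0.03 m and angle between tin_center's own z axis and vertical below 0.1 rad and linear speed of tin below 0.02 m/s and distance of each of tin_a, tin_b, tin_c, tin_d, jar, dish from where it was at the start of the episode below 0.012 m); the robot touches nothing.
It fails at once if the lid slams: it falls faster than 2 rad/s in the lower half of its swing (value of joint lid below 0.6 rad and velocity of joint lid below -2 rad/s).
It fails at once if the tin is lifted (more than 10 mm) or tipped (more than 0.35 rad) (height (world z) of tin_center above 0.035 m or angle between tin_center's own z axis and vertical above 0.35 rad).
It fails at once if the lid itself is touched by the robot (contact force between any of the fingers, the arm and lid above 0.5 N).
It fails at once if another tin, the jar or the dish is displaced by more than 12 mm (distance of any of tin_a, tin_b, tin_c, tin_d, jar, dish from where it was at the start of the episode above 0.012 m).
It also fails if it takes over 58 s, if anything falls off the work surface, if the arm or the gripper's body presses on something with over 40 N, if the wrist force passes 120 N, or if a joint passes its speed limit or range.

### The arm

A 6-joint arm with a two-finger parallel gripper is mounted at the origin on the work surface. World frame = base frame: x ahead of the robot, y to its left, z up, the work surface at z = 0. Lengths are in mm, angles in rad, forces in N, time in s.
With the tool pointing down it reaches from about 375 to 925 mm from the base axis. Payload 5.7 kg.
Tool frame: the origin (TCP) lies midway between the tips of the shut fingers; the grasp point (between the pads) lies 19 mm behind it; z points along the fingers, y is the direction in which the jaws open and shut (so a half turn about z gives the same grasp; the last joint's range is limited). The gripper opens to 85 mm and grips with 20 to 120 N. Pads are 22 mm wide; open, the fingers measure 114 mm over their backs; the gripper's body (76 mm by 85 mm) begins 54 mm behind the grasp point. The pads swing forward as they close: fully open they stand 13 mm farther back than shut.
Start: joints at [1.17, 0.359, 1.51, -0, 1.272, -0.115], TCP at [169.148, 575.632, 231.267] pointing down, gripper open.
Joint ranges: [-2.97, 2.97], [-1.01, 2.36], [0.21, 2.38], [-0.96, 4.11], [0.2, 2.71], [-2.98, 2.98]. Speed limits (rad/s): [2.39, 2.39, 3.14, 3.14, 3.14, 3.14].

### API

Orientations are given as a unit quaternion [x, y, z, w].
In Python, from rig import * gives the robot as it stands.
- The arm moves only by the shell command python3 -m pendant 'ROWS' [FORCE]. ROWS is JSON, a list of rows, each an object with "rot": the turn, a rotation vector about the tool's x, y, z in degrees, a list of three; "travel": the shift along the tool's x, y, z in cm, a list of three; "fingers": the opening, from 0 (shut) to 1 (fully open). A call has 1 to 5 rows; each row is the pose to reach, as a shift and turn from the pose commanded when the call began, along the tool's axes at that moment; what a row does not reach only later rows make up. A row lasts 1/8 s, in which the tool goes at most 62.5 mm and 10.7 degrees, less where a joint would pass 70% of its speed; a pose out of reach is approached as far as the arm can. A call with a gripper value outside its range is refused whole. The fingers move at their own pace and stop on an object; FORCE is the grip in N (left out, the last holds). Time passes only in rows, so rows that repeat a pose let the fingers close. It gives the time, the measured TCP pose, the force and the opening at its end, in the units of the state.
- get_state(): the state, without advancing time (a new reading comes with each control period).
- snapshot(name): name is "scene" or "side" or "wrist"; returns the picture (384x512x3 uint8, red, green, blue); there is no depth.
- get_calibration(name): a dict with "intrinsics" (3x3 intrinsics, pixels), "dist" ([k1, k2, p1, p2, k3] as OpenCV has them; the pictures are not rectified), "rvec" (rotation vector, rad) and "tvec" (3), from world to camera coordinates, as OpenCV has them. Camera axes: x right, y down, z forward; pixel columns grow to the right and rows downward; lengths in mm; the calibration is good to about 2 mm. A picture is of the moment at which its call begins: read the wrist's pose just before it. get_calibration takes no time and is no camera call; for the wrist camera it gives the pose at the moment of the call.
- close_job(): hands the job in, once; it reports no verdict.
The state is a dict: "time": time; "qpos": joint angles; "dq": joint speeds; "joint_efforts": joint torques, N m; "tool_pos": TCP position; "tcp_rot": TCP orientation; "force": force on the tool from outside, world axes, zero at the start; "torque": the same for the moment, N m; "gripper_width": finger opening in mm.
Only numpy, scipy, OpenCV 4.12 (cv2) and the standard library are available. Lean on these libraries where they do the work, as an engineer would, in place of code of your own. Each camera call takes 0.05 s, during which the arm holds its last target. There are 200 camera calls.

## Working session

There is one attempt and no reset: what is moved stays moved. The work goes in short steps, Python scripts to look and compute and a shell command to move; the robot and the scene stay as the last step left them, time stands still between calls to the robot, and variables do not carry over. Pictures are saved under pics/ and viewed, about 8 in all and at most 12, crops included, and the job is handed in when it is done.

```bash
mkdir -p pics; ls; python3 - <<'E'
from rig import *
import cv2,numpy as np
s=get_state();print(s)
ims=[]
for n in("scene","side"):
    im=snapshot(n);cv2.imwrite(f"pics/{n}0.png",im[:,:,::-1])
    c=get_calibration(n);print(n,c)
w=snapshot("wrist");cv2.imwrite("pics/wrist0.png",w[:,:,::-1])
E
```

```text
pics
{'time': 0.0, 'qpos': array([ 1.16992838e+00,  3.59528188e-01,  1.51144683e+00, -4.66861443e-06,
        1.27251166e+00, -1.15123173e-01]), 'dq': array([-7.49802662e-04, -7.95089260e-04,  8.12055540e-04, -8.69647469e-05,
       -8.44754073e-04, -1.46872738e-04]), 'joint_efforts': array([ 2.47340708e-03, -5.27615905e+01, -2.78628570e+01,  4.14581802e-05,
        1.27525636e-02,  5.21346396e-05]), 'tool_pos': array([168.8733648 , 575.02237624, 230.43431431]), 'tcp_rot': array([ 1.42386075e-01,  9.89810744e-01, -9.16239979e-04, -2.39467173e-04]), 'force': array([-0.20942391, -0.1763801 , -0.72553553]), 'torque': array([-0.02127517, -0.01392883, -0.0028622 ]), 'gripper_width': 85.19180685230394}
scene {'intrinsics': array([[390.36355621,   0.        , 257.59223371],
       [  0.        , 390.36355621, 198.51710913],
       [  0.        ,   0.        ,   1.        ]]), 'dist': array([-0.1234103,  0.       ,  0.       ,  0.       ,  0.       ]), 'rvec': array([ 1.56519035,  1.68915084, -0.95118188]), 'tvec': array([  71.37192986, -222.70436357, 1578.54918729])}
side {'intrinsics': array([[359.57257441,   0.        , 254.8459412 ],
       [  0.        , 359.57257441, 192.41025325],
       [  0.        ,   0.        ,   1.        ]]), 'dist': array([-0.09803688,  0.        ,  0.        ,  0.        ,  0.        ]), 'rvec': array([ 0.19343393, -2.88913968,  1.06191849]), 'tvec': array([594.90756286, 140.8550166 , 961.11319934])}
```

View pics/scene0.png

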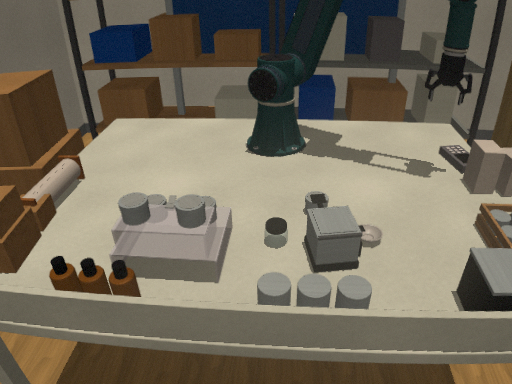

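View pics/side0.png

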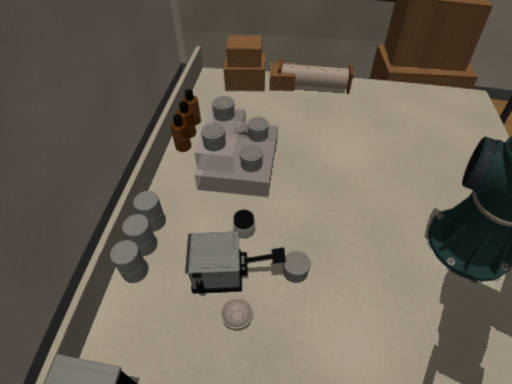

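Scene view: the caddy is at (333,238), tin and paddle at (316,203), jar (276,232), dish (370,235), risers to the left. Side view: lid at (213,252), paddle (279,255), tin (296,267), jar (244,222), dish (237,314). I'll enlarge the side view to pick points.

```bash
python3 - <<'E'
import cv2
im=cv2.imread("pics/side0.png")[215:335,175:335]
cv2.imwrite("pics/crop1.png",cv2.resize(im,None,fx=5,fy=5,interpolation=cv2.INTER_CUBIC))
E
```

```text
(no output)
```

View pics/crop1.png

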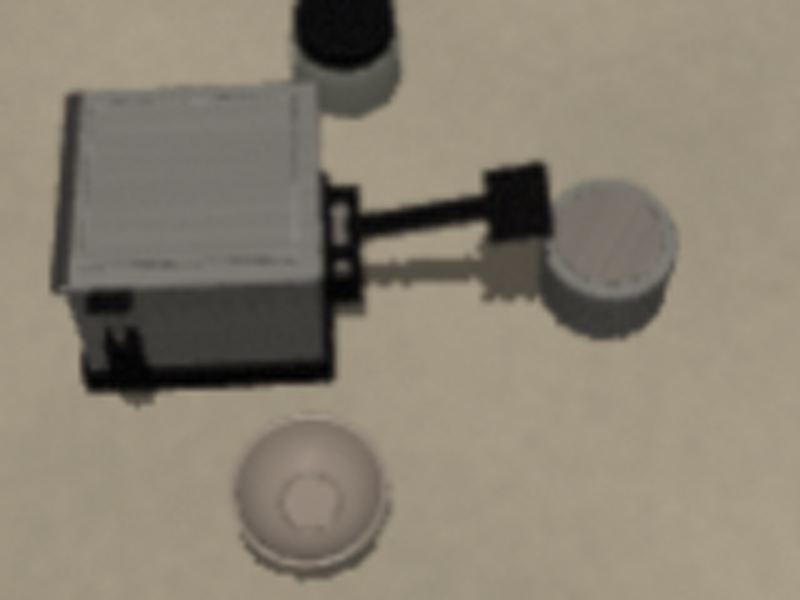

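The crop (5x, offset 175,215) shows the lid's front corners at (316,84) and (322,278), the paddle top centre at about (517,201), the tin top ellipse centred at about (612,238), the dish rim at (310,488) and the jar cap at (344,25).

```bash
cat > h.py <<'E'
import cv2,numpy as np
from rig import *
from scipy.spatial.transform import Rotation as R
def ray(name,px,z,c=None):
    c=c or get_calibration(name)
    n=cv2.undistortPoints(np.array([[px]],float),c["intrinsics"],c["dist"])[0,0]
    Rm=cv2.Rodrigues(c["rvec"])[0]; o=-Rm.T@c["tvec"].ravel(); d=Rm.T@np.array([n[0],n[1],1])
    return o+d*(z-o[2])/d[2]
E
python3 - <<'E'
from h import *
P=lambda u,v,z:ray("side",(175+(u+.5)/5-.5,215+(v+.5)/5-.5),z)
for n,u,v,z in [("lidFR",316,84,108),("lidFL",322,279,108),("lidBL",53,290,108),("lidBR",68,93,108),("plFL",333,380,0),("plBL",86,390,0),("paddle",517,201,76),("padFR",546,163,79),("padFL",553,236,79),("tin",612,238,50),("tinL",545,238,50),("tinR",678,240,50),("tinT",610,178,50),("dish",310,488,24),("jar",344,20,59)]:
    print(n,P(u,v,z).round(1))
E
```

```text
lidFR [625.6 111.8 108. ]
lidFL [605.4 215.2 108. ]
lidBL [723.8 237.2 108. ]
lidBR [743.8 133.  108. ]
plFL [605.2 213.4   0. ]
plBL [725.5 235.7   0. ]
paddle [523.6 144.9  76. ]
padFR [511.6 123.7  79. ]
padFL [504.8 163.5  79. ]
tin [475.8 144.4  50. ]
tinL [508.4 148.5  50. ]
tinR [443.6 141.4  50. ]
tinT [479.  110.3  50. ]
dish [604.3 279.2  24. ]
jar [625.5  37.   59. ]
```

```bash
cat >> h.py <<'E'
O=np.array([674.6,174.3]);YAW=.187
cx=np.array([np.cos(YAW),np.sin(YAW)]);cy=np.array([-cx[1],cx[0]])
def c2w(x,y,z): return np.r_[O+x*cx+y*cy,z]
def w2c(p): d=np.asarray(p)[:2]-O; return np.r_[d@cx,d@cy,p[2]]
def go(x,y,z):
    s=get_state();T=R.from_quat(s["tcp_rot"])
    want=R.from_matrix(np.c_[np.r_[-cx,0],np.r_[cy,0],[0,0,-1]])
    print("t",s["time"],"caddy",w2c(s["tool_pos"]).round(1),"F",s["force"].round(1),"w",round(s["gripper_width"],1))
    print("travel cm",(T.inv().apply(c2w(x,y,z)-s["tool_pos"])/10).round(2),"rot",np.degrees((T.inv()*want).as_rotvec()).round(2))
E
python3 - <<'E'
from h import *
print(w2c(ray("side",(175+122.5-.5,215+47.6-.4),50)),c2w(-205,-60,230))
go(-205,-60,200)
E
```

```text
[-200.89393759    7.54494994   50.        ] [484.32861186  77.23404893 230.        ]
t 0.15 caddy [-422.3  487.9  230.6] F [-0.1 -0.2 -1.1] w 85.3
travel cm [-44.29 -38.88   3.11] rot [ -0.08  -0.03 -27.09]
```

```bash
python3 -m pendant '[{"rot":[0,0,-10],"travel":[-4.4,-3.9,0],"fingers":0},{"rot":[0,0,-20],"travel":[-8.8,-7.8,0.2],"fingers":0},{"rot":[0,0,-27.1],"travel":[-13.2,-11.7,0.4],"fingers":0},{"rot":[0,0,-27.1],"travel":[-17.6,-15.6,0.6],"fingers":0},{"rot":[0,0,-27.1],"travel":[-22,-19.3,0.8],"fingers":0}]' 40
python3 -c "
from h import *
go(-205,-60,200)"
```

```text
time: 0.78
tool_pos: [326.4, 326.7, 223.2]
tcp_rot: [-0.094, 0.996, -0.0, 0.0]
force: [0.5, 0.9, 0.3]
gripper_width: -0.3
t 0.775 caddy [-313.8  214.5  223.2] F [0.5 0.9 0.3] w -0.3
travel cm [-10.86 -27.46   2.32] rot [-0.01  0.01  0.03]
```

```bash
python3 -m pendant '[{"rot":[0,0,0],"travel":[-2.2,-5.5,0.4],"fingers":0},{"rot":[0,0,0],"travel":[-4.4,-11,0.8],"fingers":0},{"rot":[0,0,0],"travel":[-6.6,-16.5,1.2],"fingers":0},{"rot":[0,0,0],"travel":[-8.8,-22,1.8],"fingers":0},{"rot":[0,0,0],"travel":[-10.9,-27.4,2.3],"fingers":0}]'
python3 - <<'E'
from h import *
c=get_calibration("wrist");w=snapshot("wrist");cv2.imwrite("pics/w1.png",w[:,:,::-1]);np.savez("w1.npz",**c)
go(-205,-60,25)
E
```

```text
time: 1.4
tool_pos: [484.7, 77.7, 200.1]
tcp_rot: [-0.093, 0.996, 0.0, 0.0]
force: [0.6, 0.6, 0.4]
gripper_width: 0.1
t 1.45 caddy [-201.2  -66.   199.9] F [ 5.  -5.4 -0.2] w 0.2
travel cm [ 0.43  0.69 17.49] rot [-0.29  0.18 -0.11]
```

View pics/w1.png

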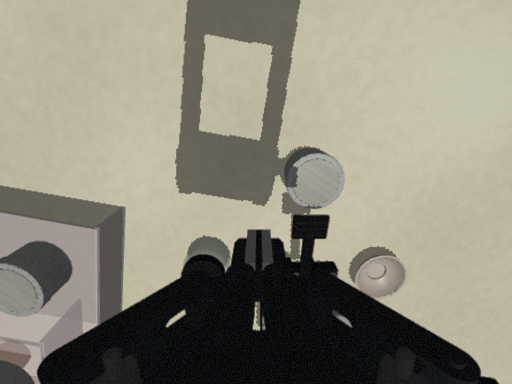

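Wrist view: the tin's top is centred at about (315,180), the paddle at (309,227). The fingers are to the right side of both (caddy −y), with free shelf below.

```bash
python3 - <<'E'
from h import *
c=dict(np.load("w1.npz"))
for n,u,v,z in[("tin",315,180,50),("tinL",285,180,50),("tinR",345,180,50),("pad",309.5,226,76)]:print(n,w2c(ray("wrist",(u,v),z,c)).round(1))
E
python3 -m pendant '[{"travel":[0,0,0],"rot":[0,0,0],"fingers":0},{"travel":[0,0,5],"rot":[0,0,0],"fingers":0},{"travel":[0,0,10],"rot":[0,0,0],"fingers":0},{"travel":[0,0,13],"rot":[0,0,0],"fingers":0},{"travel":[0,0,13],"rot":[0,0,0],"fingers":0}]'
python3 -c "
from h import *
go(-205,-60,25)"
```

```text
tin [-199.1    5.1   50. ]
tinL [-199.1  -29.5   50. ]
tinR [-199.1   39.8   50. ]
pad [-153.3   -3.2   76. ]
time: 2.08
tool_pos: [480.8, 80.7, 68.6]
tcp_rot: [-0.094, 0.996, 0.0, -0.003]
force: [0.5, -0.7, -0.2]
gripper_width: 0.2
t 2.075 caddy [-207.8  -55.9   68.6] F [ 0.5 -0.7 -0.2] w 0.2
travel cm [-0.31 -0.41  4.36] rot [ 0.07 -0.33  0.1 ]
```

```bash
python3 -m pendant '[{"travel":[0,0,2.2],"rot":[0,0,0],"fingers":0},{"travel":[0,0,4.3],"rot":[0,0,0],"fingers":0},{"travel":[0,0,4.3],"rot":[0,0,0],"fingers":0},{"travel":[0,0,4.3],"rot":[0,0,0],"fingers":0}]'
python3 -c "
from h import *
go(-201,-43,25)"
```

```text
time: 2.58
tool_pos: [484.7, 80.0, 28.7]
tcp_rot: [-0.094, 0.996, -0.0, 0.001]
force: [0.9, -0.7, 0.5]
gripper_width: -0.2
t 2.575 caddy [-204.1  -57.4   28.7] F [ 0.9 -0.7  0.5] w -0.2
travel cm [-0.31  1.44  0.37] rot [-0.02  0.1   0.04]
```

```bash
python3 -m pendant '[{"travel":[-0.2,0.8,0.2],"rot":[0,0,0],"fingers":0},{"travel":[-0.2,1.6,0.2],"rot":[0,0,0],"fingers":0},{"travel":[-0.2,2.3,0.2],"rot":[0,0,0],"fingers":0},{"travel":[-0.2,3,0.2],"rot":[0,0,0],"fingers":0},{"travel":[-0.2,3.7,0.2],"rot":[0,0,0],"fingers":0}]'
python3 -m pendant '[{"travel":[0,0.8,0],"rot":[0,0,0],"fingers":0},{"travel":[0,1.6,0],"rot":[0,0,0],"fingers":0},{"travel":[0,2.4,0],"rot":[0,0,0],"fingers":0},{"travel":[0,3.2,0],"rot":[0,0,0],"fingers":0},{"travel":[0,4.0,0],"rot":[0,0,0],"fingers":0}]'
python3 - <<'E'
from h import *
go(-202,28,25)
im=snapshot("side")[215:335,175:335,::-1]
cv2.imwrite("pics/crop2.png",cv2.resize(im,None,fx=5,fy=5,interpolation=cv2.INTER_CUBIC))
E
```

```text
time: 3.2
tool_pos: [479.1, 116.6, 25.4]
tcp_rot: [-0.094, 0.996, -0.0, 0.0]
force: [1.0, -3.5, 2.6]
gripper_width: 0.1
time: 3.82
tool_pos: [471.3, 156.0, 25.3]
tcp_rot: [-0.093, 0.996, -0.0, -0.0]
force: [1.6, -3.3, 2.0]
gripper_width: 0.1
t 3.825 caddy [-203.1   19.8   25.3] F [ 1.6 -3.3  2. ] w 0.1
travel cm [-0.11  0.82  0.03] rot [-0.01 -0.01  0.01]
```

View pics/crop2.png

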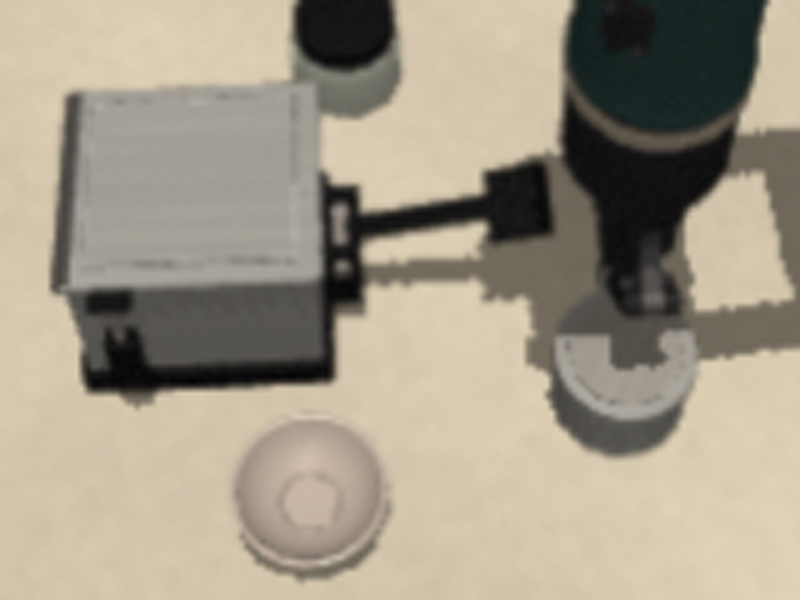

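The tin now shows with its top centred at about (625,352), upright, fingers touching its right side. I'll push about 1 cm more, then back off and go up.

```bash
python3 -m pendant '[{"travel":[0,0.6,0],"rot":[0,0,0],"fingers":0},{"travel":[0,1,0],"rot":[0,0,0],"fingers":0},{"travel":[0,1,0],"rot":[0,0,0],"fingers":0},{"travel":[0,-0.5,0],"rot":[0,0,0],"fingers":0},{"travel":[0,-2.5,0],"rot":[0,0,0],"fingers":0}]'
python3 -m pendant '[{"travel":[0,0,0],"rot":[0,0,0],"fingers":0},{"travel":[0,0,-4],"rot":[0,0,0],"fingers":0},{"travel":[0,0,-9],"rot":[0,0,0],"fingers":0},{"travel":[0,0,-9],"rot":[0,0,0],"fingers":0}]'
python3 - <<'E'
from h import *
P=lambda u,v,z:ray("side",(175+(u+.5)/5-.5,215+(v+.5)/5-.5),z)
print("tin before last push",w2c(P(625,352,50)).round(1))
go(-156,0,105)
im=snapshot("side")[215:335,175:335,::-1]
cv2.imwrite("pics/crop3.png",cv2.resize(im,None,fx=5,fy=5,interpolation=cv2.INTER_CUBIC))
E
```

```text
time: 4.5
tool_pos: [476.2, 130.1, 25.2]
tcp_rot: [-0.094, 0.996, -0.0, -0.0]
force: [0.3, 0.2, 0.7]
gripper_width: -0.3
time: 5.0
tool_pos: [479.1, 131.3, 118.6]
tcp_rot: [-0.093, 0.996, 0.0, 0.004]
force: [0.2, -0.3, 0.3]
gripper_width: -0.1
tin before last push [-199.6   68.4   50. ]
t 5.0 caddy [-200.1   -5.9  118.6] F [ 0.2 -0.3  0.3] w -0.1
travel cm [-4.4   0.59  1.39] rot [-0.02  0.43 -0.01]
```

View pics/crop3.png

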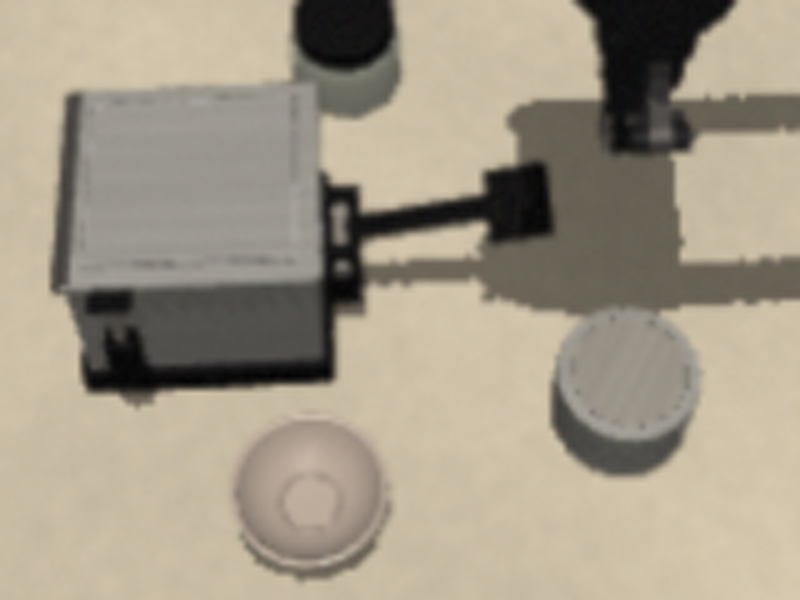

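The tin stands upright at about (627,375), caddy y ≈ 80 mm, clear of the 52 mm limit. Dish and jar haven't moved. Next, above the paddle.

```bash
python3 -m pendant '[{"travel":[-2,0.3,0],"rot":[0,0,0],"fingers":0},{"travel":[-4.2,0.5,0.5],"rot":[0,0,0],"fingers":0},{"travel":[-4.2,0.5,1.2],"rot":[0,0,0],"fingers":0},{"travel":[-4.2,0.5,1.2],"rot":[0,0,0],"fingers":0}]'
python3 -c "
from h import *
go(-155,0,82)"
```

```text
time: 5.55
tool_pos: [513.9, 143.3, 101.5]
tcp_rot: [-0.093, 0.996, -0.0, -0.002]
force: [0.2, -0.2, -0.1]
gripper_width: -0.3
t 5.55 caddy [-163.6   -0.6  101.5] F [ 0.2 -0.2 -0.1] w -0.3
travel cm [-0.87  0.06  1.94] rot [ 0.01 -0.28  0.01]
```

```bash
python3 -m pendant '[{"travel":[-0.3,0,0],"rot":[0,0,0],"fingers":0},{"travel":[-0.3,0,0],"rot":[0,0,0],"fingers":0},{"travel":[-0.3,0,0.8],"rot":[0,0,0],"fingers":0},{"travel":[-0.3,0,1.4],"rot":[0,0,0],"fingers":0},{"travel":[-0.3,0,1.4],"rot":[0,0,0],"fingers":0}]'
python3 -c "
from h import *
go(-155,0,39)"
```

```text
time: 6.18
tool_pos: [518.8, 144.1, 88.6]
tcp_rot: [-0.093, 0.996, -0.0, -0.001]
force: [-0.4, 0.0, 0.6]
gripper_width: 0.2
t 6.175 caddy [-158.7   -0.7   88.6] F [-0.4  0.   0.6] w 0.2
travel cm [-0.38  0.07  4.96] rot [-0.   -0.09  0.01]
```

```bash
python3 -m pendant '[{"travel":[-0.3,0,0.5],"rot":[0,0,0],"fingers":0},{"travel":[-0.3,0,1],"rot":[0,0,0],"fingers":0},{"travel":[-0.3,0,1.5],"rot":[0,0,0],"fingers":0},{"travel":[-0.3,0,1.9],"rot":[0,0,0],"fingers":0},{"travel":[-0.3,0,2.3],"rot":[0,0,0],"fingers":0}]'
python3 -m pendant '[{"travel":[0,0,0.4],"rot":[0,0,0],"fingers":0},{"travel":[0,0,0.8],"rot":[0,0,0],"fingers":0},{"travel":[0,0,1.2],"rot":[0,0,0],"fingers":0},{"travel":[0,0,1.6],"rot":[0,0,0],"fingers":0},{"travel":[0,0,2],"rot":[0,0,0],"fingers":0}]'
python3 -c "
from h import *
go(-155,0,39)"
```

```text
time: 6.8
tool_pos: [520.8, 144.5, 66.0]
tcp_rot: [-0.094, 0.996, -0.0, -0.001]
force: [-3.6, -1.7, 5.9]
gripper_width: 0.2
time: 7.42
tool_pos: [520.7, 144.5, 46.0]
tcp_rot: [-0.094, 0.996, -0.0, -0.002]
force: [-3.0, -0.7, 5.7]
gripper_width: -0.2
t 7.425 caddy [-156.8   -0.7   46. ] F [-3.  -0.7  5.7] w -0.2
travel cm [-0.18  0.07  0.7 ] rot [-0.01 -0.18  0.02]
```

```bash
python3 -m pendant '[{"travel":[0,0,0.3],"rot":[0,0,0],"fingers":0},{"travel":[0,0,0.5],"rot":[0,0,0],"fingers":0},{"travel":[0,0,0.7],"rot":[0,0,0],"fingers":0},{"travel":[0,0,0.8],"rot":[0,0,0],"fingers":0},{"travel":[0,0,0.8],"rot":[0,0,0],"fingers":0}]'
python3 -c "
from h import *
go(-155,0,39)"
```

```text
time: 8.05
tool_pos: [521.7, 144.7, 39.3]
tcp_rot: [-0.094, 0.996, -0.0, -0.001]
force: [-8.2, -2.6, 16.4]
gripper_width: 0.1
t 8.05 caddy [-155.7   -0.7   39.3] F [-8.2 -2.6 16.4] w 0.1
travel cm [-0.07  0.07  0.03] rot [-0.01 -0.06  0.02]
```

Force jumped to 16 N at z = 39 mm, so the lever is at its stop. Hold, and look.

```bash
for i in 1 2 3 4; do python3 -m pendant '[{"travel":[0,0,0],"rot":[0,0,0],"fingers":0},{"travel":[0,0,0],"rot":[0,0,0],"fingers":0},{"travel":[0,0,0],"rot":[0,0,0],"fingers":0},{"travel":[0,0,0],"rot":[0,0,0],"fingers":0},{"travel":[0,0,0],"rot":[0,0,0],"fingers":0}]' | egrep 'time|force|tool_pos'; done
python3 - <<'E'
from h import *
im=snapshot("side")[200:350,160:360,::-1]
cv2.imwrite("pics/crop4.png",cv2.resize(im,None,fx=4,fy=4,interpolation=cv2.INTER_CUBIC))
E
```

```text
time: 8.68
tool_pos: [521.7, 144.7, 39.3]
force: [-6.2, -1.8, 17.8]
time: 9.3
tool_pos: [521.7, 144.7, 39.3]
force: [-7.0, -1.8, 16.2]
time: 9.93
tool_pos: [521.7, 144.7, 39.3]
force: [-6.7, -1.1, 16.9]
time: 10.55
tool_pos: [521.7, 144.7, 39.3]
force: [-7.7, -1.2, 16.9]
```

View pics/crop4.png

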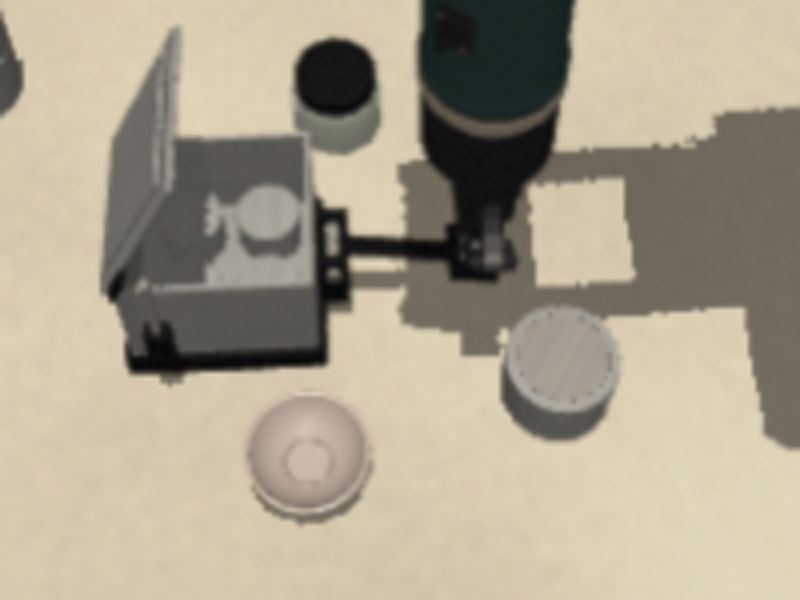

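The lid stands wide open (its edge at (178,30)), the tin is clear at (560,365), and jar and dish haven't moved. It has been open for over 2.5 s at the stop. Now I'll ease it up at about 24 mm/s (lid ≈ 0.7 rad/s).

```bash
for i in 1 2 3; do python3 -m pendant '[{"travel":[0,0,-0.3],"rot":[0,0,0],"fingers":0},{"travel":[0,0,-0.6],"rot":[0,0,0],"fingers":0},{"travel":[0,0,-0.9],"rot":[0,0,0],"fingers":0},{"travel":[0,0,-1.2],"rot":[0,0,0],"fingers":0},{"travel":[0,0,-1.5],"rot":[0,0,0],"fingers":0}]' | egrep 'time|force|tool_pos'; done
```

```text
time: 11.22
tool_pos: [522.5, 144.9, 53.5]
force: [-4.1, -1.5, 4.8]
time: 11.85
tool_pos: [523.5, 145.0, 68.8]
force: [-0.8, 0.8, 4.3]
time: 12.48
tool_pos: [520.9, 144.5, 82.8]
force: [0.7, -0.0, 0.3]
```

Contact was lost near the top, at rest height. Now I'll retreat up and away, then check.

```bash
python3 -m pendant '[{"travel":[0,0,-1],"rot":[0,0,0],"fingers":0},{"travel":[0,0,-4],"rot":[0,0,0],"fingers":0},{"travel":[3,0,-8],"rot":[0,0,0],"fingers":0},{"travel":[6,0,-12],"rot":[0,0,0],"fingers":0},{"travel":[8,0,-14],"rot":[0,0,0],"fingers":0}]'
python3 -m pendant '[{"travel":[0,0,0],"rot":[0,0,0],"fingers":0},{"travel":[0,0,0],"rot":[0,0,0],"fingers":0},{"travel":[0,0,0],"rot":[0,0,0],"fingers":0},{"travel":[0,0,0],"rot":[0,0,0],"fingers":0},{"travel":[0,0,0],"rot":[0,0,0],"fingers":0}]'
python3 - <<'E'
from h import *
im=snapshot("side")[200:350,160:360,::-1]
cv2.imwrite("pics/crop5.png",cv2.resize(im,None,fx=4,fy=4,interpolation=cv2.INTER_CUBIC))
E
```

```text
time: 13.1
tool_pos: [442.9, 129.8, 225.6]
tcp_rot: [-0.093, 0.996, -0.0, 0.001]
force: [1.0, 0.1, 0.4]
gripper_width: 0.4
time: 13.72
tool_pos: [443.8, 129.9, 222.7]
tcp_rot: [-0.093, 0.996, -0.0, -0.001]
force: [-0.5, 0.2, 0.1]
gripper_width: 0.5
```

View pics/crop5.png

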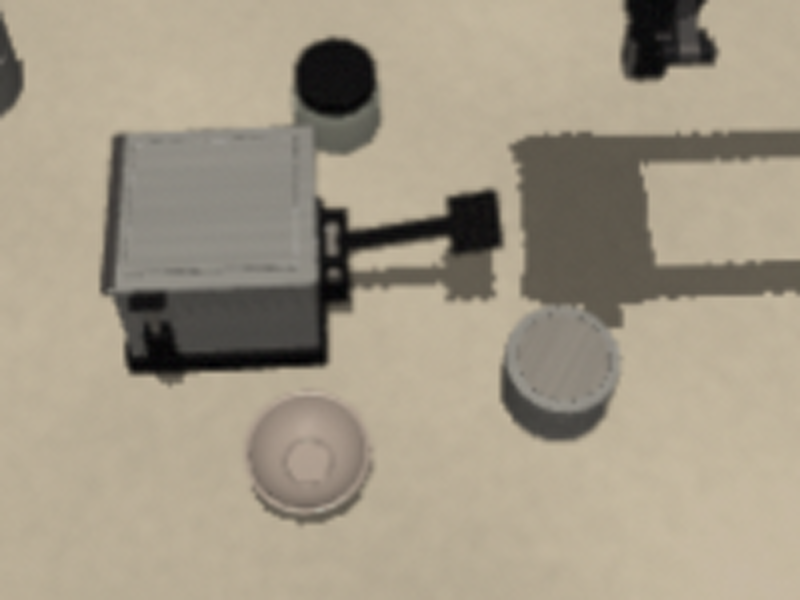

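The lid is shut, the paddle is back at rest at (473,220), the tin is upright at (560,360), and the hand is away.

```bash
python3 -c "
from rig import *
print(close_job())"
```

```text
the job is handed in; nothing more can be done
None
```

I finished the task and handed it in at about 13.8 s of the 58 s allowed; no verdict was reported.

- **Tin:** I pushed it with the shut fingers from y ≈ 8 mm to about 80 mm left of the caddy's centre line, against the 52 mm needed. The side camera showed it upright. I measured 68 mm before the last 1 cm of push and estimated the final 80 mm from the picture.
- **Lid open:** I pressed the paddle to its stop, at z = 39 mm with the force rising to about 17 N. I held it there for about 2.5 s, and the picture showed the lid wide open.
- **Lid shut:** I eased the lever up at about 24 mm/s, which works out to about 0.7 rad/s at the lid. The force fell to zero at the paddle's rest height. I did not measure the lid's angle or speed directly.
- **Last picture:** The lid was shut and the paddle at rest. The tin was clear and upright, and the jar and dish had not visibly moved. The hand was away at z ≈ 223 mm with no contact force. I did not look again at the tins on the risers, but the arm never went near them.

No checks failed. The caddy position from the side and wrist cameras agreed to within about 3 mm. The arm swayed by about 5 mm when stopping from fast moves, so I let it settle before touching the tin and the paddle.

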